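# Push a blank out over the ledge end for filing

### The arm

A 7-joint arm with a two-finger parallel gripper is mounted at the origin on the work surface. World frame = base frame: x ahead of the robot, y to its left, z up, the work surface at z = 0. Lengths are in m, angles in rad, forces in N, time in s.
With the tool pointing down it reaches from about 0.35 to 0.9 m from the base axis. Payload 19.9 kg.
Tool frame: the origin (TCP) lies midway between the tips of the shut fingers; the grasp point (between the pads) lies 19 mm behind it; z points along the fingers, y is the line along which they close (so a half turn about z gives the same grasp; the last joint's range is limited). The gripper opens to 94 mm and grips with 3 to 60 N. Pads are 16 mm wide; open, the fingers measure 119 mm over their backs; the gripper's body (75 mm by 177 mm) begins 78 mm behind the grasp point.
Start: joints at [-1.169, 0.417, -0.01, 1.614, 0.005, 1.111, -0.053], TCP at [0.268, 0.565, 0.205] pointing down, gripper open.
Joint ranges: [-2.81, 2.81], [-0.39, 2.02], [-1.27, 1.25], [0.06, 2.57], [-1.19, 4.33], [0.19, 2], [-2.82, 2.82]. Speed limits (rad/s): [1.89, 1.89, 2.39, 2.39, 3.01, 3.01, 3.01].

### API

Orientations are given as a unit quaternion [w, x, y, z].
In Python, from station import monitor, optics, manip gives the robot as it stands.
- The arm moves only by the tool move_arm, never from a script. Its argument "plan" is a list of rows, each an object of numbers: "dx", "dy", "dz": the shift along the tool's x, y, z in cm; "ax", "ay", "az": the turn, a rotation vector about the tool's x, y, z in rad; "gripper": the opening, from -1 (shut) to 1 (fully open), so that 0 is half open. In form: [{"dx": .., "dy": .., "dz": .., "ax": .., "ay": .., "az": .., "gripper": ..}, ...]. A call has 1 to 20 rows; each row is the pose to reach, as a shift and turn from the pose commanded when the call began, along the tool's axes at that moment; what a row does not reach only later rows make up. A row lasts 1/8 s, in which the tool goes at most 62.5 mm and 10.7 degrees, less where a joint would pass 70% of its speed; a pose out of reach is approached as far as the arm can. A call with a gripper value outside its range is refused whole. The fingers move at their own pace and stop on an object; the grip force is fixed at half the most. Time passes only in rows, so rows that repeat a pose let the fingers close. It gives the time, the measured TCP pose, the force, the opening and the grip force at its end, in the units of the state.
- monitor.state(): the state, without advancing time (a new reading comes with each control period).
- optics.snapshot(name): name is "scene" or "side" or "wrist"; returns a dict with "pixels" (400x640x3 uint8, red, green, blue), "depth" (400x640 float32, m along the optical axis (not along the pixel's ray), 0 where there is no reading), "vfov" (degrees; the focal length in pixels is half the picture's height over the tangent of half this angle, whatever the lens; pixels are square), "cx", "cy" (the principal point, pixels), "rvec" (rotation vector, rad) and "tvec" (3), from world to camera coordinates, as OpenCV has them. Camera axes: x right, y down, z forward; pixel columns grow to the right and rows downward; lengths in m; the calibration is good to about 2 mm. A picture is of the moment at which its call begins.
- manip.hand_in(): hands the job in; it is judged then, once.
Trained networks look in the newest picture that a camera, given by its name, has taken for a name from the list of things; names that differ only in an ending like _2 or _b are one class to them, and where a whole thing is asked for, a point or a joint stands for the part that bears it (a point fixed in the world has none). Each returns a list of dicts, best first, with "confidence" (0 to 1); they miss things now and then, are a little off and sometimes report something else, mostly with a low value. They report only what shows in the picture. A call takes as long as a camera call. They do not tell look-alikes from the thing itself.
- optics.trace(label, camera): "mask" (400x640 bool, what is visible of it) and "location" ([row, column] in pixels, amid what is visible of it).
The state is a dict: "clock": time; "joint_positions": joint angles; "dq": joint speeds; "tau": joint torques, N m; "tcp_pos": TCP position; "eef_rot": TCP orientation; "contact_force": force on the tool from outside, world axes, zero at the start; "wrist_torque": the same for the moment, N m; "gripper_width": opening from 0.0 (shut) to 1.0 (fully open); "finger_force": force on a finger pad.
Only numpy, scipy, OpenCV 4.12 (cv2) and the standard library are available. Lean on these libraries where they do the work, as an engineer would, in place of code of your own. Each camera call takes 0.05 s, during which the arm holds its last target. There are 200 camera calls.

### The job

With the fingertips, push the flat aluminium plate along the wooden ledge towards the end where the empty tray stands, until about a third of its length sticks out over the tray, so that its edge is free for filing. Leave it lying flat, straight in line with the ledge and not sticking out over the ledge's long sides; only push it, never lift it, and leave the tin, jar, tape and screwdriver where they are.

Things in the scene. Friction and masses are not known exactly. Their poses are not given: they have to be found in the camera images.
- ledge_top (a point): Fixed wooden ledge: a plank 340 mm long (its y axis), 140 mm deep (its x axis), on two risers, its top 60 mm above the table. This point is the centre of the plank's flat, bare top face; z up. The ends are at y = +170 and -170 mm. It is fixed to the bench and does not move.
- plate_center (a point): Loose bare aluminium plate lying flat on the ledge, 130 mm long (its y axis), 90 mm wide (its x axis), 6 mm thick, about 0.19 kg, four small drawn-on hole marks in its top face. This point is its centre, half-way through its thickness (3 mm above the ledge top at rest). Starts wholly on the ledge near the middle, its y axis within about 0.2 rad of the ledge's y axis.
- tray: Fixed empty dark steel tray, open on top, 150 x 96 mm, 30 mm high, on the table close against one end of the ledge (either end; it changes places with the toolbox). Origin: centre of its underside. The end of the ledge beside it is the end to push to.
- toolbox: Fixed closed grey toolbox, 154 x 98 mm, 76 mm high, with a wire carrying handle on top up to 89 mm high, on the table close against the other end of the ledge. Origin: centre of its underside.
- tin: Bystander: upright paint tin with a pale label, 70 mm diameter, 83 mm high, on the table beside the ledge's long side away from the robot. Origin: centre of its underside.
- jar: Bystander: upright clear jar with a steel cap, 56 mm diameter, 75 mm high, on the table beside the ledge's long side away from the robot. Origin: centre of its underside.
- tape: Bystander: roll of pale tape lying flat, 90 mm diameter, 24 mm high, on the table on the robot's side of the ledge. Origin: centre of its underside.
- driver: Bystander: screwdriver, 180 mm long, lying on the table on the robot's side of the ledge. Origin: on the table under the middle of its length. Its x axis runs from handle to blade.
Not all that is in view belongs to the job. Of the things like the part that bears plate_center, leave any that is pink; of the rest the smaller one is meant.

How it is judged:
At the end, for the whole second after the job is handed in: The plate lies flat and at rest on the ledge, 28 to 58 mm of its 130 mm length out past the ledge's end beside the tray, in line with the ledge within 0.16 rad (9 degrees) and centred across it within 30 mm; the bystanders are where they were (((y of tray in the frame of ledge_top above 0 m and y of plate_center in the frame of ledge_top between 0.133 and 0.163 m) or (y of tray in the frame of ledge_top below 0 m and y of plate_center in the frame of ledge_top between -0.163 and -0.133 m)) and x of plate_center in the frame of ledge_top between -0.03 and 0.03 m and angle between the y axis of plate_center and the y axis of ledge_top, either way round below 0.16 rad and angle between plate_center's own z axis and vertical below 0.05 rad and z of plate_center in the frame of ledge_top between 0 and 0.006 m and linear speed of plate below 0.01 m/s); the robot touches nothing.
It fails at once if the plate is lifted (more than 10 mm off the ledge) (z of plate_center in the frame of ledge_top above 0.013 m).
It fails at once if the plate tips up or falls off the ledge (angle between plate_center's own z axis and vertical above 0.2 rad or z of plate_center in the frame of ledge_top below -0.012 m).
It fails at once if a bystander (tin, jar, tape, screwdriver) is moved more than 20 mm or knocked over (distance of any of tin, jar, tape, driver from where it was at the start of the episode above 0.02 m or angle between any of tin, jar, tape's own z axis and vertical above 0.3 rad).
It also fails if it takes over 42 s, if anything falls off the work surface, if the arm or the gripper's body presses on something with over 40 N, if the wrist force passes 120 N, or if a joint passes its speed limit or range.

## Working session

There is one attempt and no reset: what is moved stays moved. The work goes in short steps, Python scripts to look and compute and a tool call to move; the robot and the scene stay as the last step left them, time stands still between calls to the robot, and variables do not carry over. Pictures are saved under pics/ and viewed, at most 10 in all, crops included, and the job is handed in when it is done.

Besides the shell and the picture viewer there is one more tool, called after ">>>" by a JSON object that holds its "fn" and its "kwargs". move_arm: Moves the arm, as the interface text tells. Its arguments: {"type":"object","properties":{"plan":{"type":"array","items":{"type":"object","properties":{"dx":{"type":"number"},"dy":{"type":"number"},"dz":{"type":"number"},"ax":{"type":"number"},"ay":{"type":"number"},"az":{"type":"number"},"gripper":{"type":"number"}}}}},"required":["plan"]}

```bash
mkdir -p pics; cat > h.py <<'E'
import numpy as np, cv2
from station import monitor, optics, manip
def cam(n):
    s=optics.snapshot(n); s['R']=cv2.Rodrigues(np.array(s['rvec'],float))[0]; s['t']=np.array(s['tvec'],float).ravel()
    s['f']=200/np.tan(np.radians(s['vfov'])/2); return s
def cloud(s):
    v,u=np.mgrid[:400,:640]; d=s['depth']
    c=np.stack([(u-s['cx'])/s['f']*d,(v-s['cy'])/s['f']*d,d],-1)
    return (c-s['t'])@s['R']
def save(s,n): cv2.imwrite(n,s['pixels'][:,:,::-1])
E
python3 - <<'E'
from h import *
for n in ('scene','side'):
    s=cam(n); save(s,f'pics/{n}0.png'); P=cloud(s)
    for l in ('plate_center','tray','toolbox','tin','jar','tape','driver'):
        for r in optics.trace(l,n):
            m=r['mask']&(s['depth']>0); q=P[m]
            if len(q): print(n,l,round(r['confidence'],2),np.round(r['location']),m.sum(),np.median(q,0).round(3),np.percentile(q,2,0).round(3),np.percentile(q,98,0).round(3))
print(monitor.state())
E
```

```text
scene plate_center 0.94 [195. 299.] 1042 [ 0.537 -0.072  0.064] [ 0.488 -0.14   0.058] [ 0.579 -0.012  0.067]
scene plate_center 0.67 [150. 268.] 1125 [ 0.293 -0.321  0.006] [ 0.192 -0.397 -0.   ] [ 0.377 -0.248  0.01 ]
scene plate_center 0.64 [227. 183.] 1126 [ 0.745 -0.315  0.004] [ 0.682 -0.378  0.001] [ 0.807 -0.253  0.008]
scene tray 0.56 [229. 386.] 1790 [0.522 0.164 0.003] [ 0.452  0.119 -0.002] [0.605 0.216 0.029]
scene tray 0.39 [230. 244.] 1082 [ 0.733 -0.125  0.064] [ 0.688 -0.165  0.002] [ 0.749 -0.103  0.084]
scene toolbox 0.97 [184. 233.] 1892 [ 0.597 -0.265  0.072] [ 0.479 -0.327 -0.001] [ 0.633 -0.221  0.081]
scene tin 0.67 [229. 245.] 1108 [ 0.732 -0.125  0.063] [ 0.684 -0.169  0.001] [ 0.749 -0.103  0.084]
scene tin 0.44 [196. 301.] 987 [ 0.538 -0.073  0.064] [ 0.491 -0.139  0.06 ] [ 0.579 -0.013  0.067]
scene jar 0.82 [250. 318.] 716 [0.705 0.051 0.049] [0.668 0.024 0.004] [0.716 0.071 0.075]
scene jar 0.39 [234. 384.] 1732 [0.525 0.165 0.003] [ 0.453  0.119 -0.001] [0.605 0.216 0.029]
scene tape 0.51 [172. 308.] 269 [ 0.371 -0.14   0.017] [ 0.354 -0.173 -0.002] [ 
[... 1444 characters left out ...]
 0.41737952, -0.01031261,  1.61358827,  0.00473597,
        1.1107054 , -0.05299782]), 'dq': array([-3.31936372e-04,  4.67333128e-05, -6.30922691e-04,  3.96592536e-04,
        1.05759252e-03, -9.31676973e-04, -1.12466157e-03]), 'tau': array([ 2.03022180e-03, -8.50988460e+01,  6.39758203e-01, -4.26252151e+01,
       -4.88143845e-02,  1.36946572e-02,  5.24952975e-05]), 'tcp_pos': array([0.26777451, 0.56471571, 0.20544277]), 'eef_rot': array([ 2.63411438e-05,  2.19567096e-01,  9.75597401e-01, -3.31338755e-05]), 'contact_force': array([ 0.42499836, -0.04218974,  0.17548626]), 'wrist_torque': array([ 0.00908834,  0.02696493, -0.00292848]), 'finger_force': 0.0, 'gripper_width': 0.9981968230810603}
```

```bash
python3 - <<'E'
import cv2
a=cv2.imread('pics/scene0.png'); b=cv2.imread('pics/side0.png')
cv2.imwrite('pics/c1.png',cv2.resize(a[110:290,130:450],None,fx=2.5,fy=2.5,interpolation=3))
cv2.imwrite('pics/c2.png',cv2.resize(b[150:390,200:520],None,fx=2.5,fy=2.5,interpolation=3))
E
python3 - <<'E'
from h import *
for n in ('scene','side'):
    s=cam(n);P=cloud(s); d=s['depth']>0
    print(n,'cam pos',(-s['R'].T@s['t']).round(3))
    L=d&(P[...,2]>.05)&(P[...,2]<.0665)&(P[...,0]>.42)&(P[...,0]<.65)&(P[...,1]>-.24)&(P[...,1]<.14)
    q=P[L]; h=cv2.minAreaRect((q[:,:2]*1000).astype(np.float32)); print('ledge',h)
    t=P[d&(abs(P[...,0]-.4)<.1)&(abs(P[...,1]-.0)<.3)&(P[...,2]<.012)];print('table z',np.median(t[:,2]))
    for r in optics.trace('plate_center',n):
        q=P[r['mask']&d]; h=cv2.minAreaRect((q[:,:2]*1000).astype(np.float32)); print(r['confidence'],h, s['pixels'][r['mask']].mean(0).round())
E
```

```text
scene cam pos [1.439 0.407 0.792]
ledge ((545.4268188476562, -62.77183532714844), (159.4019317626953, 361.7951354980469), 2.6305313110351562)
table z -0.001416748788222061
0.84 ((741.8087768554688, -317.3695068359375), (98.07403564453125, 132.2192840576172), 42.11133575439453) [192. 120. 137.]
0.8 ((284.66998291015625, -324.36553955078125), (197.379150390625, 129.17510986328125), 19.317026138305664) [177. 171. 165.]
0.78 ((529.0746459960938, -80.03365325927734), (106.30106353759766, 139.27569580078125), 3.3120346069335938) [175. 168. 162.]
side cam pos [ 0.071 -0.795  0.797]
ledge ((540.3011474609375, -57.71897888183594), (147.28564453125, 357.08050537109375), 2.6021552085876465)
table z 0.001465286538240543
0.66 ((746.1520385742188, -315.97528076171875), (106.4093017578125, 137.49884033203125), 44.28532028198242) [191. 106. 120.]
0.57 ((282.4837341308594, -328.1994934082031), (191.3980712890625, 129.51251220703125), 18.18171501159668) [179. 166. 160.]
0.55 ((532.0823974609375, -78.97746276855469), (92.47613525390625, 132.29161071777344), 2.6557936668395996) [174. 159. 154.]
```

View pics/c1.png

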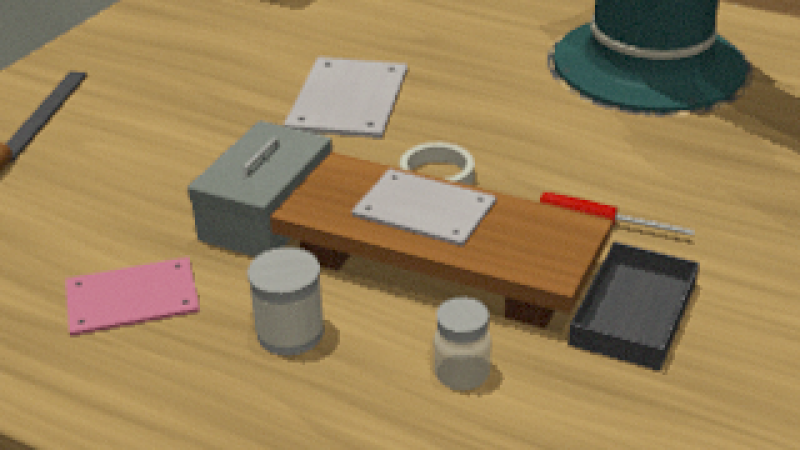

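View pics/c2.png

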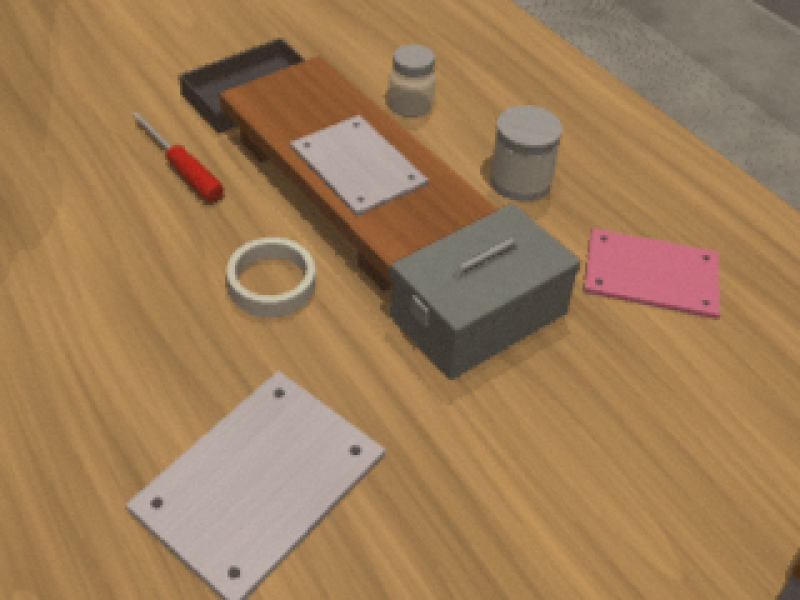

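Candidates (scene pixels row, col): the plate on the ledge (195, 299), a larger bare plate on the table (150, 268) and a pink one (227, 183). The meant one is on the ledge: not pink, and the smaller of the bare two. The two crops confirm it. The tray is at the +y end and the toolbox at the −y end.

Next I'll measure the plate and ledge precisely by fitting the known sizes.

```bash
cat >> h.py <<'E'
def onplane(s,uv,z):
    uv=np.asarray(uv,float); c=np.c_[(uv[:,0]-s['cx'])/s['f'],(uv[:,1]-s['cy'])/s['f'],np.ones(len(uv))]@s['R']
    o=-s['R'].T@s['t']; return (o+c*((z-o[2])/c[:,2])[:,None])[:,:2]
def poly(s,x,y,a,w,l,z):
    c,si=np.cos(a),np.sin(a); q=np.array([[-w,-l],[w,-l],[w,l],[-w,l]])/2@np.array([[c,si],[-si,c]])+[x,y]
    p=np.c_[q,np.full(4,z)]@s['R'].T+s['t']; return p[:,:2]/p[:,2:]*s['f']+[s['cx'],s['cy']]
def colour(s):
    h=cv2.cvtColor(cv2.GaussianBlur(s['pixels'],(3,3),0),cv2.COLOR_RGB2HSV).astype(int); return h
def platefit(views,x0=(.532,-.077,.05)):
    from scipy.optimize import minimize
    ds=[]
    for n in views:
        s=cam(n); h=colour(s)
        near=np.zeros((400,640),np.uint8); cv2.fillPoly(near,[poly(s,.541,-.06,.046,.14,.34+.28,.066).astype(np.int32)],1)
        t=[r['mask'] for r in optics.trace('plate_center',n) if near[r['mask']].mean()>.8]
        if not t: print('no plate in',n); continue
        ds.append((s,t[0]))
    def cost(p):
        c=0
        for s,m in ds:
            k=np.zeros((400,640),np.uint8); cv2.fillPoly(k,[np.round(poly(s,*p,.09,.13,.066)*16).astype(np.int32)],1,cv2.LINE_8,4)
            c+=(k.astype(bool)^m).sum()/m.sum()
        return c
    r=minimize(cost,x0,method='Nelder-Mead',options=dict(initial_simplex=np.array(x0)+np.vstack([[0,0,0],np.diag([.01,.01,.1])])))
    return r.x,r.fun/max(len(ds),1)
E
python3 - <<'E'
from h import *
print(platefit(['scene']),platefit(['side']),platefit(['scene','side']))
for n in ('scene','side'):
    s=cam(n);P=cloud(s);h=colour(s); box=(P[...,0]>.42)&(P[...,0]<.66)&(P[...,1]>-.26)&(P[...,1]<.14)&(s['depth']>0)
    m=box&(P[...,2]>.053)&(P[...,2]<.064)&(h[...,1]>120)
    v,u=np.nonzero(m); q=onplane(s,np.c_[u,v],.06)
    for a in (.03,.045,.06):
        c,si=np.cos(a),np.sin(a); e=q@np.array([[c,-si],[si,c]]) 
        # edge sharpness in x' : per-bin min/max slopes
        b=np.digitize(e[:,1],np.arange(-.2,.1,.02)); lo=[np.percentile(e[b==k,0],1) for k in range(3,14)]; hi=[np.percentile(e[b==k,0],99) for k in range(3,14)]
        print(n,a,'lo',np.round(np.array(lo)*1000),'hi',np.round(np.array(hi)*1000),'y',np.percentile(e[:,1],[.3,99.7]).round(4))
E
```

```text
(array([ 0.54151933, -0.07457024,  0.07741684]), np.float64(0.06175115207373272)) (array([ 0.53258763, -0.07785393,  0.02972656]), np.float64(0.03762029746281715)) (array([ 0.53350977, -0.07733179,  0.00985082]), np.float64(0.0790508161229901))
scene 0.03 lo [578. 474. 473. 578. 472. 471. 471. 472. 471. 471. 469.] hi [618. 618. 618. 617. 617. 616. 616. 614. 613. 613. 611.] y [-0.239   0.1026]
scene 0.045 lo [576. 472. 472. 577. 470. 471. 471. 471. 471. 470. 469.] hi [616. 615. 617. 616. 616. 616. 613. 612. 614. 612. 613.] y [-0.2467  0.0941]
scene 0.06 lo [470. 470. 545. 471. 469. 469. 471. 472. 471. 471. 471.] hi [614. 614. 615. 614. 614. 615. 613. 612. 614. 612. 613.] y [-0.2544  0.0859]
side 0.03 lo [469. 467. 467. 466. 466. 465. 464. 465. 464. 463. 463.] hi [612. 611. 610. 608. 609. 609. 608. 606. 606. 605. 604.] y [-0.2302  0.1004]
side 0.045 lo [466. 466. 465. 465. 464. 464. 463. 465. 464. 464. 464.] hi [608. 609. 608. 607. 608. 607. 607. 606. 605. 606. 604.] y [-0.2375  0.092 ]
side 0.06 lo [464. 464. 463. 463. 463. 463. 463. 465. 464. 464. 464.] hi [607. 606. 607. 606. 607. 607. 606. 606. 605. 606. 604.] y [-0.2447  0.084 ]
```

The ledge is yawed about 0.055 rad with its +y end near y = 0.117. The plate is about in line with it, at roughly (0.536, −0.076), so it needs a straight push of about 170 mm. I'll go above a point behind it, half open, with the fingers spread across the plate's rear edge.

>>> {"fn": "move_arm", "kwargs": {"plan": [{"dx": -56.4,"dy": -55.1,"dz": 5.5,"az": 1.073,"gripper": 0},{"dx": -56.4,"dy": -55.1,"dz": 5.5,"az": 1.073,"gripper": 0},{"dx": -56.4,"dy": -55.1,"dz": 5.5,"az": 1.073,"gripper": 0},{"dx": -56.4,"dy": -55.1,"dz": 5.5,"az": 1.073,"gripper": 0},{"dx": -56.4,"dy": -55.1,"dz": 5.5,"az": 1.073,"gripper": 0},{"dx": -56.4,"dy": -55.1,"dz": 5.5,"az": 1.073,"gripper": 0},{"dx": -56.4,"dy": -55.1,"dz": 5.5,"az": 1.073,"gripper": 0},{"dx": -56.4,"dy": -55.1,"dz": 5.5,"az": 1.073,"gripper": 0},{"dx": -56.4,"dy": -55.1,"dz": 5.5,"az": 1.073,"gripper": 0},{"dx": -56.4,"dy": -55.1,"dz": 5.5,"az": 1.073,"gripper": 0},{"dx": -56.4,"dy": -55.1,"dz": 5.5,"az": 1.073,"gripper": 0},{"dx": -56.4,"dy": -55.1,"dz": 5.5,"az": 1.073,"gripper": 0},{"dx": -56.4,"dy": -55.1,"dz": 5.5,"az": 1.073,"gripper": 0},{"dx": -56.4,"dy": -55.1,"dz": 5.5,"az": 1.073,"gripper": 0},{"dx": -56.4,"dy": -55.1,"dz": 5.5,"az": 1.073,"gripper": 0},{"dx": -56.4,"dy": -55.1,"dz": 5.5,"az": 1.073,"gripper": 0},{"dx": -56.4,"dy": -55.1,"dz": 5.5,"az": 1.073,"gripper": 0},{"dx": -56.4,"dy": -55.1,"dz": 5.5,"az": 1.073,"gripper": 0}]}}

```text
schema error: expected keys dx, dy, dz, ax, ay, az, gripper
```

>>> {"fn": "move_arm", "kwargs": {"plan": [{"dx": -56.4,"dy": -55.1,"dz": 5.5,"ax": 0,"ay": 0,"az": 1.073,"gripper": 0},{"dx": -56.4,"dy": -55.1,"dz": 5.5,"ax": 0,"ay": 0,"az": 1.073,"gripper": 0},{"dx": -56.4,"dy": -55.1,"dz": 5.5,"ax": 0,"ay": 0,"az": 1.073,"gripper": 0},{"dx": -56.4,"dy": -55.1,"dz": 5.5,"ax": 0,"ay": 0,"az": 1.073,"gripper": 0},{"dx": -56.4,"dy": -55.1,"dz": 5.5,"ax": 0,"ay": 0,"az": 1.073,"gripper": 0},{"dx": -56.4,"dy": -55.1,"dz": 5.5,"ax": 0,"ay": 0,"az": 1.073,"gripper": 0},{"dx": -56.4,"dy": -55.1,"dz": 5.5,"ax": 0,"ay": 0,"az": 1.073,"gripper": 0},{"dx": -56.4,"dy": -55.1,"dz": 5.5,"ax": 0,"ay": 0,"az": 1.073,"gripper": 0},{"dx": -56.4,"dy": -55.1,"dz": 5.5,"ax": 0,"ay": 0,"az": 1.073,"gripper": 0},{"dx": -56.4,"dy": -55.1,"dz": 5.5,"ax": 0,"ay": 0,"az": 1.073,"gripper": 0},{"dx": -56.4,"dy": -55.1,"dz": 5.5,"ax": 0,"ay": 0,"az": 1.073,"gripper": 0},{"dx": -56.4,"dy": -55.1,"dz": 5.5,"ax": 0,"ay": 0,"az": 1.073,"gripper": 0},{"dx": -56.4,"dy": -55.1,"dz": 5.5,"ax": 0,"ay": 0,"az": 1.073,"gripper": 0},{"dx": -56.4,"dy": -55.1,"dz": 5.5,"ax": 0,"ay": 0,"az": 1.073,"gripper": 0},{"dx": -56.4,"dy": -55.1,"dz": 5.5,"ax": 0,"ay": 0,"az": 1.073,"gripper": 0},{"dx": -56.4,"dy": -55.1,"dz": 5.5,"ax": 0,"ay": 0,"az": 1.073,"gripper": 0},{"dx": -56.4,"dy": -55.1,"dz": 5.5,"ax": 0,"ay": 0,"az": 1.073,"gripper": 0},{"dx": -56.4,"dy": -55.1,"dz": 5.5,"ax": 0,"ay": 0,"az": 1.073,"gripper": 0}]}}

```text
clock: 3.75
tcp_pos: [0.5414, -0.1743, 0.1507]
eef_rot: [0.0, 0.687, 0.727, 0.0]
contact_force: [0.1, 0.1, 0.5]
gripper_width: 0.497
finger_force: 0.0
```

>>> {"fn": "move_arm", "kwargs": {"plan": [{"dx": 0,"dy": 0,"dz": 3,"ax": 0,"ay": 0,"az": 0,"gripper": 0},{"dx": 0,"dy": 0,"dz": 6,"ax": 0,"ay": 0,"az": 0,"gripper": 0},{"dx": 0,"dy": 0,"dz": 7.5,"ax": 0,"ay": 0,"az": 0,"gripper": 0},{"dx": 0,"dy": 0,"dz": 8.2,"ax": 0,"ay": 0,"az": 0,"gripper": 0},{"dx": 0,"dy": 0,"dz": 8.6,"ax": 0,"ay": 0,"az": 0,"gripper": 0},{"dx": 0,"dy": 0,"dz": 8.8,"ax": 0,"ay": 0,"az": 0,"gripper": 0},{"dx": 0,"dy": 0,"dz": 8.8,"ax": 0,"ay": 0,"az": 0,"gripper": 0}]}}

```text
clock: 4.62
tcp_pos: [0.5415, -0.1749, 0.0628]
eef_rot: [0.0, 0.687, 0.726, 0.0]
contact_force: [0.2, -0.1, -0.5]
gripper_width: 0.498
finger_force: 0.0
```

```bash
python3 - <<'E'
from h import *
a=cam('scene')['pixels'][140:260,180:420]; b=cam('side')['pixels'][150:290,240:480]
r=lambda i:cv2.resize(i[:,:,::-1],(0,0),fx=2.2,fy=2.2,interpolation=3)
cv2.imwrite('pics/d1.png',np.vstack([r(a),r(b)]))
print(platefit(['side']))
E
```

```text
(array([ 0.53074593, -0.07823893,  0.05328289]), np.float64(1.1032608695652173))
```

View pics/d1.png

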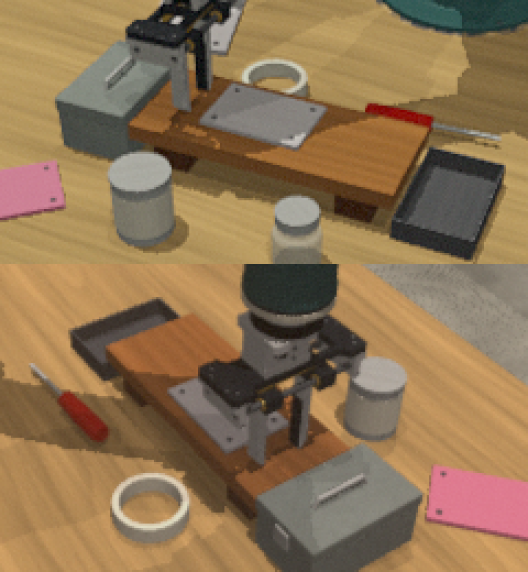

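The fingers are behind the plate's rear edge, clear of the toolbox. Pushing most of the way.

>>> {"fn": "move_arm", "kwargs": {"plan": [{"dx": 0.8,"dy": 0,"dz": 0.1,"ax": 0,"ay": 0,"az": 0,"gripper": 0},{"dx": 1.4,"dy": 0,"dz": 0.1,"ax": 0,"ay": 0,"az": 0,"gripper": 0},{"dx": 1.8,"dy": 0,"dz": 0.1,"ax": 0,"ay": 0,"az": 0,"gripper": 0},{"dx": 2.2,"dy": 0,"dz": 0.1,"ax": 0,"ay": 0,"az": 0,"gripper": 0},{"dx": 2.6,"dy": 0,"dz": 0.1,"ax": 0,"ay": 0,"az": 0,"gripper": 0},{"dx": 3.0,"dy": 0,"dz": 0.1,"ax": 0,"ay": 0,"az": 0,"gripper": 0},{"dx": 3.5,"dy": 0,"dz": 0.1,"ax": 0,"ay": 0,"az": 0,"gripper": 0},{"dx": 4.0,"dy": 0,"dz": 0.1,"ax": 0,"ay": 0,"az": 0,"gripper": 0},{"dx": 4.5,"dy": 0,"dz": 0.1,"ax": 0,"ay": 0,"az": 0,"gripper": 0},{"dx": 5.0,"dy": 0,"dz": 0.1,"ax": 0,"ay": 0,"az": 0,"gripper": 0},{"dx": 5.5,"dy": 0,"dz": 0.1,"ax": 0,"ay": 0,"az": 0,"gripper": 0},{"dx": 6.0,"dy": 0,"dz": 0.1,"ax": 0,"ay": 0,"az": 0,"gripper": 0},{"dx": 6.5,"dy": 0,"dz": 0.1,"ax": 0,"ay": 0,"az": 0,"gripper": 0},{"dx": 7.0,"dy": 0,"dz": 0.1,"ax": 0,"ay": 0,"az": 0,"gripper": 0},{"dx": 7.5,"dy": 0,"dz": 0.1,"ax": 0,"ay": 0,"az": 0,"gripper": 0},{"dx": 8.0,"dy": 0,"dz": 0.1,"ax": 0,"ay": 0,"az": 0,"gripper": 0}]}}

```text
clock: 6.82
tcp_pos: [0.5369, -0.0946, 0.0615]
eef_rot: [0.0, 0.687, 0.726, -0.0]
contact_force: [0.5, -1.9, 2.4]
gripper_width: 0.499
finger_force: 1.1
```

```bash
python3 - <<'E'
from h import *
a=cam('scene')['pixels'][140:260,180:420]; b=cam('side')['pixels'][150:290,240:480]
r=lambda i:cv2.resize(i[:,:,::-1],(0,0),fx=2.2,fy=2.2,interpolation=3)
cv2.imwrite('pics/d2.png',np.vstack([r(a),r(b)]))
E
```

```text
(no output)
```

View pics/d2.png

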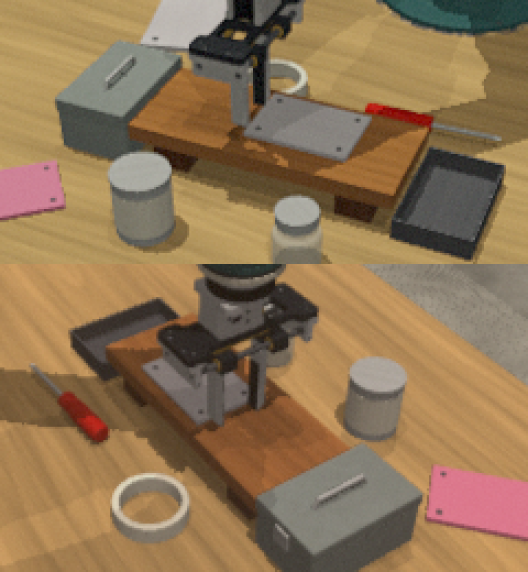

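The plate moves straight, in line with the ledge. Continuing, short of the goal.

>>> {"fn": "move_arm", "kwargs": {"plan": [{"dx": 0.5,"dy": 0,"dz": -0.04,"ax": 0,"ay": 0,"az": 0,"gripper": 0},{"dx": 1.0,"dy": 0,"dz": -0.04,"ax": 0,"ay": 0,"az": 0,"gripper": 0},{"dx": 1.5,"dy": 0,"dz": -0.04,"ax": 0,"ay": 0,"az": 0,"gripper": 0},{"dx": 2.0,"dy": 0,"dz": -0.04,"ax": 0,"ay": 0,"az": 0,"gripper": 0},{"dx": 2.5,"dy": 0,"dz": -0.04,"ax": 0,"ay": 0,"az": 0,"gripper": 0},{"dx": 3.0,"dy": 0,"dz": -0.04,"ax": 0,"ay": 0,"az": 0,"gripper": 0},{"dx": 3.5,"dy": 0,"dz": -0.04,"ax": 0,"ay": 0,"az": 0,"gripper": 0},{"dx": 4.0,"dy": 0,"dz": -0.04,"ax": 0,"ay": 0,"az": 0,"gripper": 0},{"dx": 4.5,"dy": 0,"dz": -0.04,"ax": 0,"ay": 0,"az": 0,"gripper": 0},{"dx": 5.0,"dy": 0,"dz": -0.04,"ax": 0,"ay": 0,"az": 0,"gripper": 0},{"dx": 5.5,"dy": 0,"dz": -0.04,"ax": 0,"ay": 0,"az": 0,"gripper": 0},{"dx": 6.0,"dy": 0,"dz": -0.04,"ax": 0,"ay": 0,"az": 0,"gripper": 0},{"dx": 6.5,"dy": 0,"dz": -0.04,"ax": 0,"ay": 0,"az": 0,"gripper": 0},{"dx": 7.0,"dy": 0,"dz": -0.04,"ax": 0,"ay": 0,"az": 0,"gripper": 0},{"dx": 7.5,"dy": 0,"dz": -0.04,"ax": 0,"ay": 0,"az": 0,"gripper": 0},{"dx": 8.0,"dy": 0,"dz": -0.04,"ax": 0,"ay": 0,"az": 0,"gripper": 0},{"dx": 8.5,"dy": 0,"dz": -0.04,"ax": 0,"ay": 0,"az": 0,"gripper": 0},{"dx": 9.0,"dy": 0,"dz": -0.04,"ax": 0,"ay": 0,"az": 0,"gripper": 0},{"dx": 9.5,"dy": 0,"dz": -0.04,"ax": 0,"ay": 0,"az": 0,"gripper": 0},{"dx": 9.5,"dy": 0,"dz": -0.04,"ax": 0,"ay": 0,"az": 0,"gripper": 0}]}}

```text
clock: 9.43
tcp_pos: [0.5317, 0.0004, 0.0619]
eef_rot: [-0.0, 0.687, 0.726, 0.0]
contact_force: [0.4, -0.1, 1.0]
gripper_width: 0.5
finger_force: 0.0
```

```bash
python3 - <<'E'
from h import *
A=cam('scene');B=cam('side')
r=lambda i:cv2.resize(i[:,:,::-1],(0,0),fx=2.2,fy=2.2,interpolation=3)
cv2.imwrite('pics/d3.png',np.vstack([r(A['pixels'][140:260,200:440]),r(B['pixels'][130:270,200:440])]))
for v in (['scene'],['side']):print(v,platefit(v,(.525,.07,.055)))
for n,s in (('scene',A),('side',B)):
    P=cloud(s)
    for t in optics.trace('plate_center',n): print(n,t['location'],P[t['mask']&(s['depth']>0)].mean(0).round(3))
E
```

```text
['scene'] (array([0.52972656, 0.07795044, 0.03365536]), np.float64(0.034759358288770054))
['side'] (array([0.51889146, 0.07444016, 0.07573903]), np.float64(0.7185741088180112))
scene [225.4, 185.0] [ 0.745 -0.315  0.004]
scene [209.9, 354.5] [0.529 0.079 0.064]
scene [149.1, 268.2] [ 0.289 -0.322  0.006]
side [190.8, 309.0] [0.511 0.063 0.067]
side [343.8, 301.0] [ 0.275 -0.335  0.009]
side [260.3, 458.0] [ 0.739 -0.32   0.007]
side [267.0, 392.8] [ 0.539 -0.289  0.063]
```

View pics/d3.png

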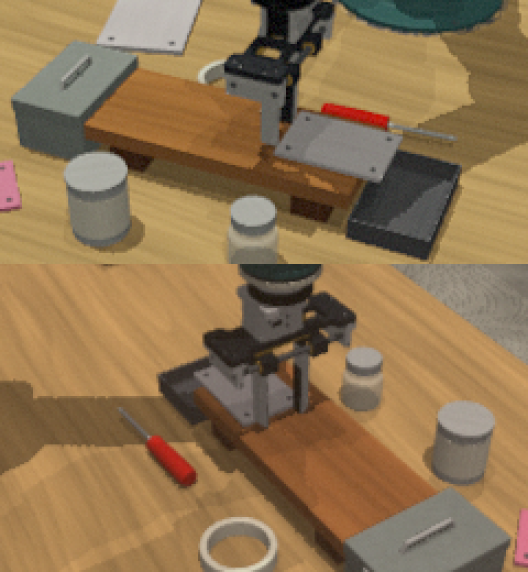

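About 23 mm hangs out; pushing 20 mm more, then backing off and up.

>>> {"fn": "move_arm", "kwargs": {"plan": [{"dx": 0.4,"dy": 0,"dz": 0,"ax": 0,"ay": 0,"az": 0,"gripper": 0},{"dx": 0.8,"dy": 0,"dz": 0,"ax": 0,"ay": 0,"az": 0,"gripper": 0},{"dx": 1.2,"dy": 0,"dz": 0,"ax": 0,"ay": 0,"az": 0,"gripper": 0},{"dx": 1.6,"dy": 0,"dz": 0,"ax": 0,"ay": 0,"az": 0,"gripper": 0},{"dx": 1.9,"dy": 0,"dz": 0,"ax": 0,"ay": 0,"az": 0,"gripper": 0},{"dx": 2.0,"dy": 0,"dz": 0,"ax": 0,"ay": 0,"az": 0,"gripper": 0},{"dx": 2.0,"dy": 0,"dz": 0,"ax": 0,"ay": 0,"az": 0,"gripper": 0},{"dx": 1.0,"dy": 0,"dz": 0,"ax": 0,"ay": 0,"az": 0,"gripper": 0},{"dx": -1.0,"dy": 0,"dz": -0.5,"ax": 0,"ay": 0,"az": 0,"gripper": 0},{"dx": -4.0,"dy": 0,"dz": -4,"ax": 0,"ay": 0,"az": 0,"gripper": 0},{"dx": -8.0,"dy": 0,"dz": -9,"ax": 0,"ay": 0,"az": 0,"gripper": 0},{"dx": -12.0,"dy": 0,"dz": -14,"ax": 0,"ay": 0,"az": 0,"gripper": 0},{"dx": -16.0,"dy": 0,"dz": -18,"ax": 0,"ay": 0,"az": 0,"gripper": 0},{"dx": -18.0,"dy": 0,"dz": -20,"ax": 0,"ay": 0,"az": 0,"gripper": 0},{"dx": -18.0,"dy": 0,"dz": -20,"ax": 0,"ay": 0,"az": 0,"gripper": 0},{"dx": -18.0,"dy": 0,"dz": -20,"ax": 0,"ay": 0,"az": 0,"gripper": 0}]}}

```text
clock: 11.82
tcp_pos: [0.541, -0.1795, 0.261]
eef_rot: [-0.001, 0.687, 0.726, -0.0]
contact_force: [0.2, 0.5, 0.1]
gripper_width: 0.499
finger_force: 0.0
```

```bash
python3 - <<'E'
from h import *
A=cam('scene');B=cam('side')
r=lambda i:cv2.resize(i[:,:,::-1],(0,0),fx=2.2,fy=2.2,interpolation=3)
cv2.imwrite('pics/d4.png',np.vstack([r(A['pixels'][140:260,200:440]),r(B['pixels'][130:270,200:440])]))
c=np.array([.5435,-.053]);a=.055
for v in (['scene'],['side']):
    p,e=platefit(v,(.525,.093,.055)); d=p[:2]-c
    print(v,p.round(4),round(e,3),'ledge frame x,y,ang',(np.array([[np.cos(a),np.sin(a)],[-np.sin(a),np.cos(a)]])@d).round(4),round(p[2]-a,3))
E
```

```text
['scene'] [0.5266 0.0949 0.0484] 0.059 ledge frame x,y,ang [-0.0087  0.1486] -0.007
['side'] [0.5204 0.0945 0.054 ] 0.035 ledge frame x,y,ang [-0.015   0.1486] -0.001
```

View pics/d4.png

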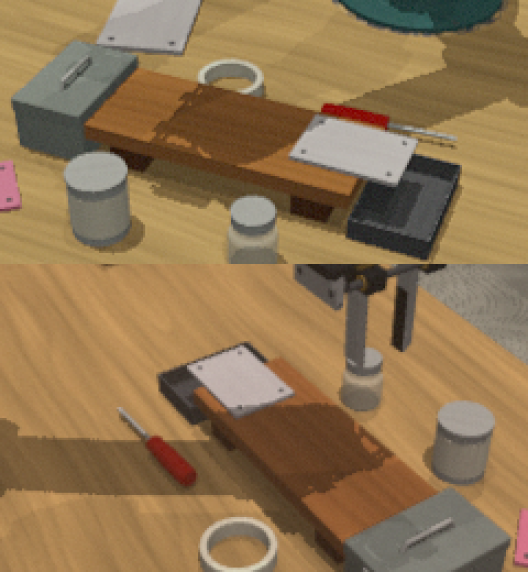

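The plate lies flat, aligned, about 44 mm past the end and about 11 mm off centre. The bystanders look untouched and the arm is clear.

```bash
python3 -c "
from station import manip; print(manip.hand_in())"
```

```text
the job is handed in; nothing more can be done
None
```

I pushed the plate flat along the ledge until about 44 mm of its 130 mm length sticks out over the tray, measured in line with the ledge and about 11 mm off its centre line; the bystanders look undisturbed, and the job is handed in with no verdict shown.

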